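# Gather the cassettes in a lidded dish, set it on the cold plate and uncover it

## Task

With the loose lid kept on, tilt the long steel dish so that its three cassettes slide together against the end with the tab, then set the dish down gently (no dropping) and level on the middle of the cold plate, lengthwise. Only then lift off the lid and lay it flat, handle up, lengthwise on the middle of the rubber mat. Do not touch the cassettes, and leave the other things on the bench where they are.

Things in the scene. Friction and masses are not known exactly. Their poses are not given: they have to be found in the camera images.
- dish_center (a point): Middle of the loose open-topped dark steel dish, 170 long (x) x 64 wide (y) x 34 high, 0.28 kg; walls and floor 5 thick, inside 160 x 54 x 29 deep. The point is 17 above its underside. x points to the end with the tab; it may start at any yaw. It stands on the bench, holds three cassettes and is covered by the lid.
- dish_tab (a point): Middle of the small flat tab, 26 long x 36 wide x 4 thick, that sticks out of one short end of the dish 98 from the dish's middle along its x, 6 below the rim.
- lid_grip (a point): Middle of the handle of the slick clear plastic lid (0.10 kg): a flat plate 170 x 64 x 8 lying loose on the dish's rim (no lip: it slides off at a slope of some 10 degrees unless held), long sides flush with the dish's, so one grasp across the 64 can clamp both; x as the dish's. White handle bar on top along x, 60 long x 12 thick x 22 high; point half-way up it, 19 above the lid's underside.
- cassette0_center (a point): Middle of one of three identical white plastic tissue cassettes lying flat and apart in the dish under the lid, 28 (x, along the dish) x 48 (y) x 18 high, 30 g. They slide when the dish slopes by more than about 14 to 20 degrees. Gathered at the tab end, their middles lie about 66, 38 and 10 from the dish's middle towards the tab.
- cassette1_center (a point): Middle of one of three identical white plastic tissue cassettes lying flat and apart in the dish under the lid, 28 (x, along the dish) x 48 (y) x 18 high, 30 g. They slide when the dish slopes by more than about 14 to 20 degrees. Gathered at the tab end, their middles lie about 66, 38 and 10 from the dish's middle towards the tab.
- cassette2_center (a point): Middle of one of three identical white plastic tissue cassettes lying flat and apart in the dish under the lid, 28 (x, along the dish) x 48 (y) x 18 high, 30 g. They slide when the dish slopes by more than about 14 to 20 degrees. Gathered at the tab end, their middles lie about 66, 38 and 10 from the dish's middle towards the tab.
- plate_top (a point): Middle of the flat top of the cold plate, a fixed low slab with a bare aluminium top 220 (x) x 110 (y) in a white body 230 x 120, its top 18 above the bench. It lies to the left or right of the dish; x along its length.
- mat_top (a point): Middle of the top of the dark rubber mat for the lid, 220 (x) x 120 (y) x 3, fixed to the bench on the side opposite the cold plate; x along its length.
- jar: Bystander: amber glass jar, 54 across, 85 high; origin at its underside.
- bottle: Bystander: white plastic bottle, 60 across, 140 high; origin at its underside.
- slide_box: Bystander: grey slide box 75 x 85 x 30; origin at its underside.
- brush: Bystander: small brush about 160 long lying on the bench.
- tweezers: Bystander: steel tweezers 130 long lying on the bench.
- beaker: Bystander: empty glass beaker, 72 across, 85 high; origin at its underside.
Things that resemble listed ones, but are neither listed nor needed, are in the scene too. What is shaped like the part that bears dish_center but orange is not meant.

How it is judged:
By the outcome, as a careful person would: the job done as asked, in the order asked, and still so for the second after the job is handed in, with the robot touching nothing.
It also fails if it takes over 67 s, if anything falls off the work surface, if the arm or the gripper's body presses on something with over 40 N, if the wrist force passes 120 N, or if a joint passes its speed limit or range.

## Robot

A 7-joint arm with a two-finger parallel gripper is mounted at the origin on the work surface. World frame = base frame: x ahead of the robot, y to its left, z up, the work surface at z = 0. Lengths are in m, angles in rad, forces in N, time in s.
With the tool pointing down it reaches from about 0.35 to 0.9 m from the base axis. Payload 19.9 kg.
Tool frame: the origin (TCP) lies where the fingers leave the gripper's body, on its centre line; the fingertips stand finger_overhang ahead of it and the grasp point (between the pads) lies 78 mm ahead of it (finger_overhang is the distance from the TCP to the fingertips, in m); z points along the fingers, y is the line along which they close (so a half turn about z gives the same grasp; the last joint's range is limited). The gripper opens to 94 mm and grips with 3 to 60 N. Pads are 16 mm wide; open, the fingers measure 119 mm over their backs; the gripper's body (75 mm by 177 mm) begins 78 mm behind the grasp point.
Start: joints at [-1.202, 0.417, -0.01, 1.614, 0.005, 1.111, -0.053], TCP at [0.249, 0.573, 0.303] pointing down, gripper open.
Joint ranges: [-2.81, 2.81], [-0.39, 2.02], [-1.27, 1.25], [0.06, 2.57], [-1.19, 4.33], [0.19, 2], [-2.82, 2.82]. Speed limits (rad/s): [1.89, 1.89, 2.39, 2.39, 3.01, 3.01, 3.01].

## Interface

Orientations are given as [roll, pitch, yaw] about the fixed x, y, z axes, in that order (R = Rz(yaw) Ry(pitch) Rx(roll)).
In Python, from bench import * gives the robot as it stands.
- The arm moves only by the tool play_rows, never from a script. Its argument "moves" is a list of rows, each a list of 3 entries, a list of its own where there are three numbers: the shift along the tool's x, y, z scaled (see below), then the turn, a rotation vector about the tool's x, y, z scaled (see below), then the gripper command: -1 is fully open, 1 is shut, values between are in proportion. A call has 1 to 5 rows; each row shifts and turns the commanded pose from where the row before left it, along the tool's axes as they then stand; what a row does not reach is not made up. The controller multiplies each number of a shift by 0.025 m and each number of a turn by 0.15 rad. A row lasts 1/10 s, in which the tool goes at most 50 mm and 8.59 degrees, less where a joint would pass 70% of its speed; a pose out of reach is approached as far as the arm can. A call with a number of a shift or a turn outside -1 to 1 is refused whole. A call with a gripper value outside its range is refused whole. The fingers move at their own pace and stop on an object; "grip_force" is the grip in N (left out, the last holds). Time passes only in rows, so rows that do not move let the fingers close. It gives the time, the measured TCP pose, the force, the opening and the grip force at its end, in the units of the state.
- get_state(): the state, without advancing time (a new reading comes with each control period).
- camera(name): name is "scene" or "top" or "wrist"; returns the picture (420x560x3 uint8, red, green, blue); there is no depth.
- calibration(name): a dict with "fx", "fy", "cx", "cy" (pixels), "distortion" ([k1, k2, p1, p2, k3] as OpenCV has them; the pictures are not rectified), "extrinsics" (4x4, takes a point from camera to world coordinates); the wrist camera has in their place "tool_from_camera" (4x4, takes a point from camera to tool coordinates, whose origin is the TCP and whose axes are the flange's). Camera axes: x right, y down, z forward; pixel columns grow to the right and rows downward; lengths in m; the calibration is good to about 2 mm. A picture is of the moment at which its call begins: read the wrist's pose just before it. calibration takes no time and is no camera call.
- close_job(): hands the job in; it is judged then, once.
The state is a dict: "time_s": time; "joint_pos": joint angles; "qd": joint speeds; "effort": joint torques, N m; "position": TCP position; "eef_rot": TCP orientation; "wrist_force": force on the tool from outside, world axes, zero at the start; "moment": the same for the moment, N m; "width": finger opening in m; "grasp_force": force on a finger pad.
Only numpy, scipy, OpenCV 4.12 (cv2) and the standard library are available. Lean on these libraries where they do the work, as an engineer would, in place of code of your own. Each camera call takes 0.05 s, during which the arm holds its last target. There are 200 camera calls.

## Working session

There is one attempt and no reset: what is moved stays moved. The work goes in short steps, Python scripts to look and compute and a tool call to move; the robot and the scene stay as the last step left them, time stands still between calls to the robot, and variables do not carry over. Pictures are saved under pics/ and viewed, at most 12 in all, crops included, and the job is handed in when it is done.

Besides the shell and the picture viewer there is one more tool, called after "Request:" by a JSON object that holds its "method" and its "body", one argument or row to a line. play_rows: Moves the arm, as the interface text tells. Shifts and turns lie within -1 to 1; 1 stands for 0.025 m of shift or 0.15 rad of turn. Its arguments: {"type":"object","properties":{"moves":{"type":"array","items":{"type":"array"}},"grip_force":{"type":"number"}},"required":["moves"]}

```bash
ls; mkdir -p pics
python3 - <<'E'
from bench import *
import cv2
s=get_state();print({k:s[k] for k in('time_s','position','eef_rot','width','wrist_force')})
print([k for k in s])
for n in('top','scene'):
    cv2.imwrite(f'pics/{n}0.png',camera(n)[:,:,::-1])
for n in('top','scene','wrist'): print(n,calibration(n))
E
```

```text
pics
{'time_s': 0.0, 'position': array([0.24892302, 0.5730177 , 0.30201504]), 'eef_rot': array([-3.14035428e+00,  8.92231299e-05,  2.73174639e+00]), 'width': 0.09409820776867615, 'wrist_force': array([-0.63280633,  0.60151656, -0.36038192])}
['time_s', 'joint_pos', 'qd', 'effort', 'position', 'eef_rot', 'wrist_force', 'moment', 'grasp_force', 'width']
top {'fx': 423.2914751977459, 'fy': 423.2914751977459, 'cx': 277.67705159109676, 'cy': 209.93879037816683, 'distortion': array([-0.09844731,  0.        ,  0.        ,  0.        ,  0.        ]), 'extrinsics': array([[ 2.99247166e-02, -9.73452286e-01,  2.26925445e-01,
         2.28647027e-01],
       [-9.99552143e-01, -2.91079121e-02,  6.94567797e-03,
        -8.40992278e-03],
       [-1.55960188e-04, -2.27031663e-01, -9.73887365e-01,
         1.19738526e+00],
       [ 0.00000000e+00,  0.00000000e+00,  0.00000000e+00,
         1.00000000e+00]])}
scene {'fx': 469.37877306847236, 'fy': 469.37877306847236, 'cx': 276.87518744394515, 'cy': 206.33838132693091, 'distortion': array([0.0127418, 0.       , 0.       , 0.       , 0.       ]), 'extrinsics': array([[-0.52827148,  0.66617911, -0.52643578,  1.1114173 ],
       [ 0.84895882,  0.42470083, -0.31448074,  0.34869388],
       [ 0.01407721, -0.61305351, -0.78991596,  1.02140011],
       [ 0.        ,  0.        ,  0.        ,  1.        ]])}
wrist {'fx': 322.0832552992474, 'fy': 322.0832552992474, 'cx': 278.41725414214756, 'cy': 208.8265305062866, 'distortion': array([-0.0592835,  0.       ,  0.       ,  0.       ,  0.       ]), 'tool_from_camera': array([[ 6.48256914e-04, -9.61405114e-01, -2.75135940e-01,
         7.95521158e-02],
       [ 9.99999390e-01,  8.69225271e-04, -6.81194547e-04,
         2.33883295e-05],
       [ 8.94059033e-04, -2.75135331e-01,  9.61405092e-01,
        -8.30521364e-02],
       [ 0.00000000e+00,  0.00000000e+00,  0.00000000e+00,
         1.00000000e+00]])}
```

View pics/top0.png

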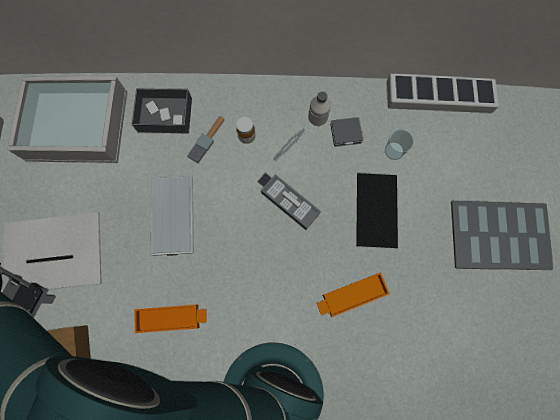

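View pics/scene0.png

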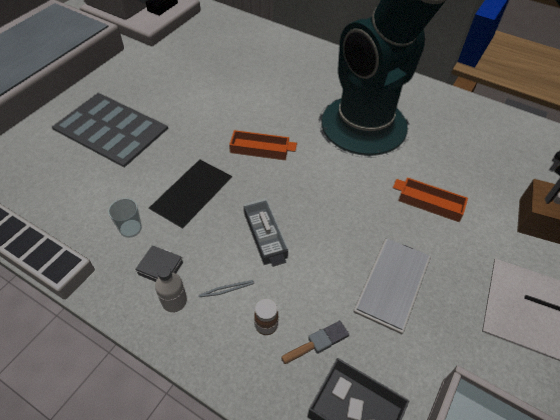

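The top view shows three dish-shaped things: orange trays at (168,318) and (353,294), and a dark steel one with lid and tab at (290,201), tab at (264,180). The steel one fits, because orange is excluded. The cold plate is the ribbed aluminium slab at (172,215) and the rubber mat is the black rectangle at (377,210).

I'll confirm with enlarged crops.

```bash
cat > h.py <<'E'
from bench import *
import numpy as np, cv2
from scipy.spatial.transform import Rotation as R
def unproj(n,px,z):
    c=calibration(n);K=np.array([[c['fx'],0,c['cx']],[0,c['fy'],c['cy']],[0,0,1]])
    p=cv2.undistortPoints(np.array(px,float).reshape(-1,1,2),K,c['distortion'])[:,0]
    if n=='wrist':
        s=get_state();T=np.eye(4);T[:3,:3]=R.from_euler('xyz',s['eef_rot']).as_matrix();T[:3,3]=s['position'];E=T@c['tool_from_camera']
    else:E=c['extrinsics']
    d=np.c_[p,np.ones(len(p))]@E[:3,:3].T;o=E[:3,3]
    return o+d*((np.array(z)-o[2])/d[:,2])[:,None]
E
python3 - <<'E'
import cv2
a=cv2.imread('pics/top0.png')
c=cv2.resize(a[160:270,140:340],None,fx=4,fy=4,interpolation=cv2.INTER_CUBIC)
cv2.imwrite('pics/c1.png',c)
c=cv2.resize(a[160:260,340:420],None,fx=5,fy=5,interpolation=cv2.INTER_CUBIC)
cv2.imwrite('pics/c2.png',c)
E
```

```text
(no output)
```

View pics/c1.png

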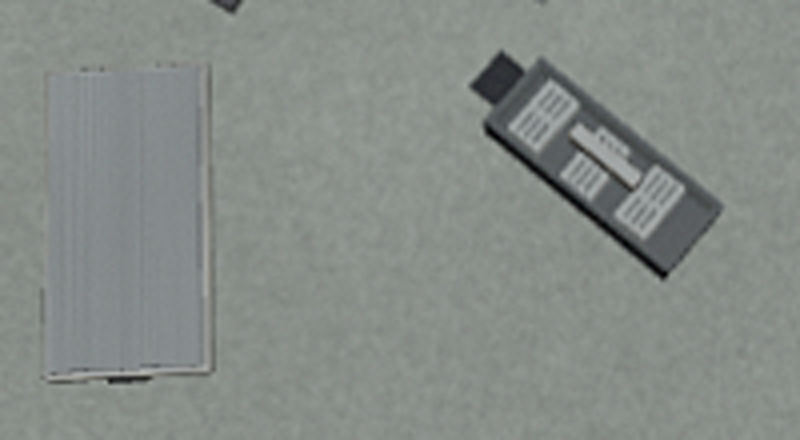

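View pics/c2.png

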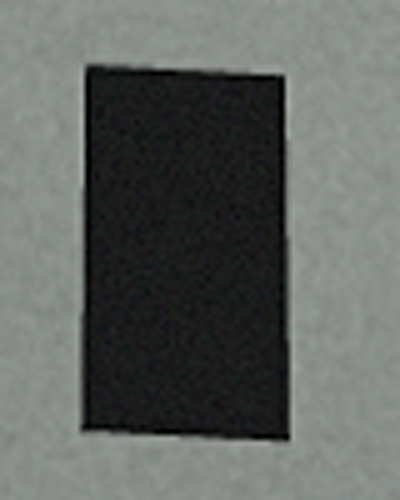

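```bash
cat > m.py <<'E'
from h import *
f=lambda P,s,o:(np.array(P)+.5)/s-.5+np.array(o)
L=unproj('top',f([(542,57),(722,207),(665,268),(487,122)],4,(140,160)),.042)
H=unproj('top',f([(575,129),(634,183)],4,(140,160)),.064)
P=unproj('top',f([(48,72),(205,66),(208,370),(48,376)],4,(140,160)),.018)
M=unproj('top',f([(86,66),(285,75),(290,440),(82,431)],5,(340,160)),.003)
T=unproj('top',f([(498,77)],4,(140,160)),.03)
for n,A in zip('LPM',(L,P,M)):
    print(n,A.mean(0).round(4),[np.linalg.norm(A[i]-A[i-1]).round(4) for i in range(4)])
    # long edge dir
    for i,j in((0,1),(1,2),(2,3),(3,0)):
        d=A[j]-A[i];print('  ',np.degrees(np.arctan2(d[1],d[0])).round(2))
print('handle',H.mean(0),'tab',T); d=H[0]-H[1];print(np.degrees(np.arctan2(d[1],d[0])),np.linalg.norm(d))
E
python3 m.py
```

```text
L [ 0.5269 -0.0353  0.042 ] [np.float64(0.062), np.float64(0.1676), np.float64(0.0595), np.float64(0.1631)]
   -129.37
   138.65
   51.51
   -37.14
P [0.4821 0.3051 0.018 ] [np.float64(0.2247), np.float64(0.1165), np.float64(0.2238), np.float64(0.1139)]
   -86.26
   -175.09
   94.14
   5.57
M [ 0.517  -0.2888  0.003 ] [np.float64(0.2186), np.float64(0.1196), np.float64(0.2192), np.float64(0.1201)]
   -90.74
   178.8
   89.0
   -1.33
handle [ 0.52602017 -0.0354462   0.064     ] tab [[0.59140801 0.0417204  0.03      ]]
48.124194511445324 0.055982364194343055
```

Crop 1 shows a dark steel dish under a clear lid, with a white handle at (605,155), three white cassettes, and the tab at (498,77). The plate corners are at about (48,72) and (208,370). Crop 2 shows the mat with corners (86,66) and (290,440). The dish centre comes out at (0.527,-0.035) with yaw about 50.5°. Moving above it now.

```bash
python3 -c "
import bench;print([n for n in dir(bench) if n[0]!='_'], getattr(bench,'finger_overhang',None))"
```

```text
['PlanningError', 'calibration', 'camera', 'close_job', 'finger_overhang', 'get_state'] 0.0972
```

Request:
{"method": "play_rows", "body": {
  "moves": [
    [[-1, -0.9, 0], [0, 0, 0], -1],
    [[-1, -0.9, 0], [0, 0, 0], -1],
    [[-1, -0.9, 0], [0, 0, 0], -1],
    [[-1, -0.9, 0], [0, 0, 0], -1],
    [[-1, -0.9, 0], [0, 0, 0], -1]
  ]
}}

```text
time_s: 0.6
position: [0.3192, 0.4188, 0.3024]
eef_rot: [-3.141, -0.0, 2.732]
wrist_force: [0.8, 0.9, -0.1]
width: 0.0941
grasp_force: 0.0
```

Request:
{"method": "play_rows", "body": {
  "moves": [
    [[-1, -0.9, 0], [0, 0, 0], -1],
    [[-1, -0.9, 0], [0, 0, 0], -1],
    [[-1, -0.9, 0], [0, 0, 0], -1],
    [[-1, -0.9, 0], [0, 0, 0], -1],
    [[-1, -0.9, 0], [0, 0, 0], -1]
  ]
}}

```text
time_s: 1.1
position: [0.3889, 0.2659, 0.3025]
eef_rot: [-3.141, -0.0, 2.732]
wrist_force: [0.2, 0.6, 0.5]
width: 0.0938
grasp_force: 0.0
```

Request:
{"method": "play_rows", "body": {
  "moves": [
    [[-1, -0.9, 0], [0, 0, 0], -1],
    [[-1, -0.9, 0], [0, 0, 0], -1],
    [[-1, -0.9, 0], [0, 0, 0], -1],
    [[-1, -0.9, 0], [0, 0, 0], -1],
    [[-1, -0.9, 0], [0, 0, 0], -1]
  ]
}}

```text
time_s: 1.6
position: [0.4587, 0.1129, 0.3026]
eef_rot: [-3.141, -0.0, 2.732]
wrist_force: [0.8, 0.7, 0.6]
width: 0.0936
grasp_force: 0.0
```

Request:
{"method": "play_rows", "body": {
  "moves": [
    [[-1, -0.9, 0], [0, 0, 0], -1],
    [[-1, -0.9, 0], [0, 0, 0], -1],
    [[-1, -0.9, 0], [0, 0, 0], -1],
    [[-1, -0.9, 0], [0, 0, 0], -1],
    [[-0.9, -0.8, 0], [0, 0, 0], -1]
  ]
}}

```text
time_s: 2.1
position: [0.5273, -0.037, 0.3025]
eef_rot: [-3.141, -0.0, 2.731]
wrist_force: [-0.3, 0.9, 0.3]
width: 0.0942
grasp_force: 0.0
```

Request:
{"method": "play_rows", "body": {
  "moves": [
    [[0, 0, 0], [0, 0, 0.9], -1],
    [[0, 0, 0], [0, 0, 0.9], -1],
    [[0, 0, 0], [0, 0, 0.9], -1],
    [[0, 0, 0], [0, 0, 0.9], -1],
    [[0, 0, 0], [0, 0, 0.9], -1]
  ]
}}

```text
time_s: 2.6
position: [0.5269, -0.0354, 0.3024]
eef_rot: [-3.141, -0.0, 2.051]
wrist_force: [0.3, -0.5, 0.2]
width: 0.0941
grasp_force: 0.0
```

Request:
{"method": "play_rows", "body": {
  "moves": [
    [[0, 0, 0], [0, 0, 0.9], -1],
    [[0, 0, 0], [0, 0, 0.9], -1],
    [[0, 0, 0], [0, 0, 0.9], -1],
    [[0, 0, 0], [0, 0, 0.9], -1],
    [[0, 0, 0], [0, 0, 0.9], -1]
  ]
}}

```text
time_s: 3.1
position: [0.5269, -0.0354, 0.3025]
eef_rot: [-3.141, 0.0, 1.376]
wrist_force: [-0.4, 0.2, -0.3]
width: 0.0939
grasp_force: 0.0
```

Request:
{"method": "play_rows", "body": {
  "moves": [
    [[0, 0, 0], [0, 0, 0.9], -1],
    [[0, 0, 0], [0, 0, 0.9], -1],
    [[0, 0, 0], [0, 0, 0.9], -1],
    [[0, 0, 0], [0, 0, 0.6], -1],
    [[0, 0, 0], [0, 0, 0], -1]
  ]
}}

```text
time_s: 3.6
position: [0.5269, -0.0353, 0.3024]
eef_rot: [-3.141, 0.001, 0.885]
wrist_force: [-0.4, -0.7, -0.8]
width: 0.094
grasp_force: 0.0
```

Run:
```python
from h import *
s=get_state();print({k:s[k] for k in('time_s','position','eef_rot','joint_pos')})
cv2.imwrite('pics/w1.png',camera('wrist')[:,:,::-1])
```

```text
{'time_s': 3.6, 'position': array([ 0.52689082, -0.0352635 ,  0.30244003]), 'eef_rot': array([-3.14137321e+00,  5.59300887e-04,  8.85349604e-01]), 'joint_pos': array([-0.59533205,  0.29982725,  0.72705722,  1.87338792, -0.22749337,
        1.05301022, -0.46213443])}
```

View pics/w1.png

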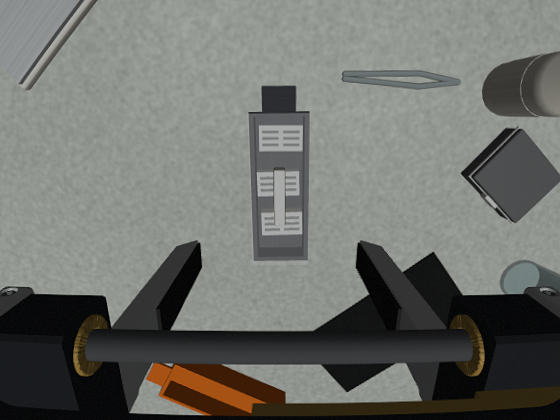

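The wrist view shows the lid with corners (249,112), (309,112), (308,260) and (254,260), the handle at (279,195) and the tab at (279,98), pointing up the picture.

Run:
```python
from h import *
A=unproj('wrist',[(249.5,112.5),(309,112.5),(307.5,260),(254,260)],.042)
print(A.mean(0),[np.linalg.norm(A[i]-A[i-1]).round(4) for i in range(4)])
for i,j in((2,1),(3,0)):
    d=A[j]-A[i];print(np.degrees(np.arctan2(d[1],d[0])))
H=unproj('wrist',[(279,169),(279,226)],.064);d=H[0]-H[1];print('handle',H.mean(0),np.degrees(np.arctan2(d[1],d[0])))
T=unproj('wrist',[(279,98)],.03);print(T)
```

```text
[ 0.53032856 -0.03516145  0.042     ] [np.float64(0.165), np.float64(0.0611), np.float64(0.165), np.float64(0.0623)]
51.829840791037064
51.416623740249356
handle [ 0.5276389  -0.03656959  0.064     ] 51.00432827094215
[[0.59072936 0.0412214  0.03      ]]
```

Request:
{"method": "play_rows", "body": {
  "moves": [
    [[0.08, 0, 1], [0, 0, -0.05], -1],
    [[0, 0, 1], [0, 0, 0], -1],
    [[0, 0, 1], [0, 0, 0], -1],
    [[0, 0, 1], [0, 0, 0], -1],
    [[0, 0, 1], [0, 0, 0], -1]
  ],
  "grip_force": 55
}}

```text
time_s: 4.15
position: [0.5282, -0.0338, 0.1766]
eef_rot: [-3.141, 0.0, 0.898]
wrist_force: [1.6, -0.2, 0.5]
width: 0.0939
grasp_force: 0.0
```

Request:
{"method": "play_rows", "body": {
  "moves": [
    [[0, 0, 1], [0, 0, 0], -1],
    [[0, 0, 0.8], [0, 0, 0], -1],
    [[0, 0, 0.5], [0, 0, 0], -1],
    [[0, 0, 0.22], [0, 0, 0], -1],
    [[0, 0, 0], [0, 0, 0], -1]
  ]
}}

```text
time_s: 4.65
position: [0.5283, -0.034, 0.1146]
eef_rot: [-3.141, 0.0, 0.895]
wrist_force: [-0.6, -0.2, 1.0]
width: 0.0941
grasp_force: 0.0
```

Request:
{"method": "play_rows", "body": {
  "moves": [
    [[0, 0, 0], [0, 0, 0], 0.2],
    [[0, 0, 0], [0, 0, 0], 0.4],
    [[0, 0, 0], [0, 0, 0], 0.6],
    [[0, 0, 0], [0, 0, 0], 0.8],
    [[0, 0, 0], [0, 0, 0], 1]
  ]
}}

```text
time_s: 5.15
position: [0.5285, -0.0339, 0.115]
eef_rot: [3.141, -0.0, 0.894]
wrist_force: [-0.4, 0.1, 5.5]
width: 0.0633
grasp_force: 55.0
```

Request:
{"method": "play_rows", "body": {
  "moves": [
    [[0, 0, 0], [0, 0, 0], 1],
    [[0, 0, 0], [0, 0, 0], 1],
    [[0, 0, 0], [0, 0, 0], 1]
  ]
}}

```text
time_s: 5.45
position: [0.5285, -0.0339, 0.1151]
eef_rot: [3.141, -0.0, 0.894]
wrist_force: [-1.7, 0.3, 6.3]
width: 0.0637
grasp_force: 55.0
```

Request:
{"method": "play_rows", "body": {
  "moves": [
    [[0, 0, -0.1], [0, 0, 0], 1],
    [[0, 0, -0.2], [0, 0, 0], 1],
    [[0, 0, -0.3], [0, 0, 0], 1],
    [[0, 0, -0.4], [0, 0, 0], 1],
    [[0, 0, -0.5], [0, 0, 0], 1]
  ],
  "grip_force": 60
}}

```text
time_s: 5.95
position: [0.5281, -0.0339, 0.153]
eef_rot: [-3.141, 0.0, 0.894]
wrist_force: [-0.9, -0.4, -4.0]
width: 0.0636
grasp_force: 60.0
```

Request:
{"method": "play_rows", "body": {
  "moves": [
    [[0, 0, -0.6], [0, 0, 0], 1],
    [[0, 0, -0.6], [0, 0, 0], 1],
    [[0, 0, -0.6], [0, 0, 0], 1],
    [[0, 0, -0.6], [0, 0, 0], 1],
    [[0, 0, -0.6], [0, 0, 0], 1]
  ]
}}

```text
time_s: 6.45
position: [0.5282, -0.0339, 0.2286]
eef_rot: [3.141, -0.0, 0.894]
wrist_force: [0.3, -0.3, -4.2]
width: 0.0638
grasp_force: 60.0
```

Request:
{"method": "play_rows", "body": {
  "moves": [
    [[0, 0, -0.4], [0, 0, 0], 1],
    [[0, 0, -0.3], [0, 0, 0], 1],
    [[0, 0, -0.2], [0, 0, 0], 1],
    [[0, 0, -0.1], [0, 0, 0], 1],
    [[0, 0, 0], [0, 0, 0], 1]
  ]
}}

```text
time_s: 6.95
position: [0.5283, -0.0339, 0.2522]
eef_rot: [-3.142, 0.0, 0.894]
wrist_force: [0.6, -0.1, -5.0]
width: 0.0641
grasp_force: 60.0
```

Request:
{"method": "play_rows", "body": {
  "moves": [
    [[0, 0, 0], [0, -0.1, 0], 1],
    [[0, 0, 0], [0, -0.2, 0], 1],
    [[0, 0, 0], [0, -0.3, 0], 1],
    [[0, 0, 0], [0, -0.3, 0], 1],
    [[0, 0, 0], [0, -0.3, 0], 1]
  ]
}}

```text
time_s: 7.45
position: [0.5283, -0.0337, 0.252]
eef_rot: [3.141, 0.184, 0.894]
wrist_force: [0.4, 0.9, -4.3]
width: 0.0634
grasp_force: 60.0
```

Run:
```python
from h import *
s=get_state();print({k:s[k] for k in('time_s','position','eef_rot','joint_pos','wrist_force','moment')})
a=camera('wrist')[:,:,::-1];b=camera('scene')[:,:,::-1]
cv2.imwrite('pics/w2.png',np.hstack([cv2.resize(a,(400,300)),cv2.resize(b[80:290,130:410],(400,300))]))
```

```text
{'time_s': 7.45, 'position': array([ 0.52833   , -0.03370852,  0.2519972 ]), 'eef_rot': array([3.14139342, 0.18396249, 0.89449193]), 'joint_pos': array([-0.63897866,  0.44019009,  0.74396412,  1.86227695, -0.16260017,
        1.05894054, -0.51749379]), 'wrist_force': array([ 0.42562146,  0.85569038, -4.33561827]), 'moment': array([ 0.22533097, -0.15719894,  0.01664341])}
```

View pics/w2.png

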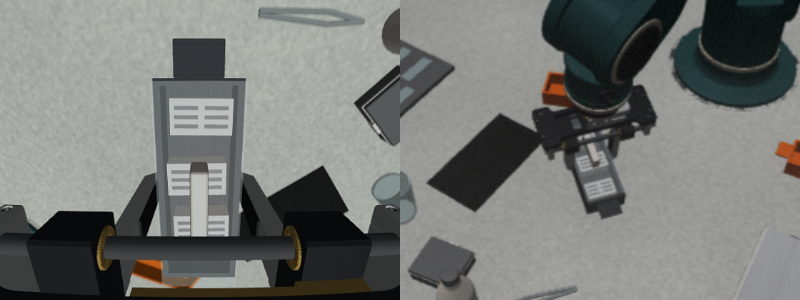

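The wrist crop shows the lid still square on the dish, gripped, with the tab end going down. Tilting further, then holding.

Request:
{"method": "play_rows", "body": {
  "moves": [
    [[0, 0, 0], [0, -0.4, 0], 1],
    [[0, 0, 0], [0, -0.4, 0], 1],
    [[0, 0, 0], [0, -0.4, 0], 1],
    [[0, 0, 0], [0, -0.4, 0], 1],
    [[0, 0, 0], [0, -0.4, 0], 1]
  ]
}}

```text
time_s: 8.05
position: [0.5283, -0.0338, 0.2522]
eef_rot: [3.141, 0.482, 0.894]
wrist_force: [-0.0, -0.2, -4.9]
width: 0.0633
grasp_force: 60.0
```

Request:
{"method": "play_rows", "body": {
  "moves": [
    [[0, 0, 0], [0, -0.4, 0], 1],
    [[0, 0, 0], [0, -0.3, 0], 1],
    [[0, 0, 0], [0, -0.2, 0], 1],
    [[0, 0, 0], [0, 0, 0], 1],
    [[0, 0, 0], [0, 0, 0], 1]
  ]
}}

```text
time_s: 8.55
position: [0.5283, -0.0341, 0.2522]
eef_rot: [3.141, 0.614, 0.894]
wrist_force: [0.4, -0.1, -4.9]
width: 0.0634
grasp_force: 60.0
```

Request:
{"method": "play_rows", "body": {
  "moves": [
    [[0, 0, 0], [0, 0, 0], 1],
    [[0, 0, 0], [0, 0, 0], 1],
    [[0, 0, 0], [0, 0, 0], 1],
    [[0, 0, 0], [0, 0, 0], 1],
    [[0, 0, 0], [0, 0, 0], 1]
  ]
}}

```text
time_s: 9.05
position: [0.5283, -0.0339, 0.2522]
eef_rot: [3.142, 0.615, 0.894]
wrist_force: [0.0, -0.2, -4.5]
width: 0.064
grasp_force: 60.0
```

Run:
```python
from h import *
s=get_state();print({k:s[k] for k in('time_s','position','eef_rot','joint_pos','wrist_force','moment')})
a=camera('wrist')[:,:,::-1];b=camera('scene')[:,:,::-1]
cv2.imwrite('pics/w3.png',np.hstack([cv2.resize(a,(400,300)),cv2.resize(b[130:250,200:360],(400,300))]))
```

```text
{'time_s': 9.05, 'position': array([ 0.52827755, -0.03387562,  0.25222835]), 'eef_rot': array([3.14155792, 0.61484684, 0.89426978]), 'joint_pos': array([-0.73779124,  0.63909312,  0.80261405,  1.73417939,  0.04229248,
        1.32199729, -0.65003025]), 'wrist_force': array([ 0.03029856, -0.16080465, -4.48403133]), 'moment': array([ 0.79350225, -0.59170158, -0.00292298])}
```

View pics/w3.png

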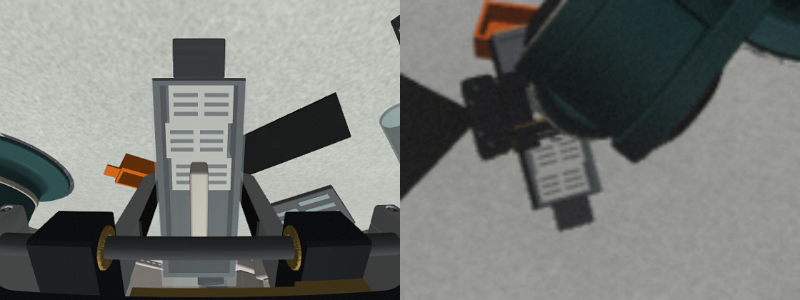

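The wrist crop shows all three cassettes packed against the tab end at (200,135), with the lid still in place. Levelling next, then yaw and carrying to the plate with gentle ramps.

Request:
{"method": "play_rows", "body": {
  "moves": [
    [[0, 0, 0], [0, 0.2, 0], 1],
    [[0, 0, 0], [0, 0.3, 0], 1],
    [[0, 0, 0], [0, 0.4, 0], 1],
    [[0, 0, 0], [0, 0.4, 0], 1],
    [[0, 0, 0], [0, 0.4, 0], 1]
  ]
}}

```text
time_s: 9.65
position: [0.5282, -0.0342, 0.2526]
eef_rot: [3.141, 0.355, 0.893]
wrist_force: [-0.4, -0.2, -4.3]
width: 0.0634
grasp_force: 60.0
```

Request:
{"method": "play_rows", "body": {
  "moves": [
    [[0, 0, 0], [0, 0.4, 0], 1],
    [[0, 0, 0], [0, 0.4, 0], 1],
    [[0, 0, 0], [0, 0.4, 0], 1],
    [[0, 0, 0], [0, 0.4, 0], 1],
    [[0, 0, 0], [0, 0.3, 0], 1]
  ]
}}

```text
time_s: 10.15
position: [0.528, -0.0346, 0.2528]
eef_rot: [3.141, 0.07, 0.893]
wrist_force: [0.3, -1.1, -4.6]
width: 0.0637
grasp_force: 60.0
```

Request:
{"method": "play_rows", "body": {
  "moves": [
    [[0, 0, 0], [0, 0.3, 0], 1],
    [[0, 0, 0], [0, 0.2, 0], 1],
    [[0, 0, 0], [0, 0, 0], 1],
    [[0, 0, 0], [0, 0, 0.2], 1],
    [[0, 0, 0], [0, 0, 0.4], 1]
  ]
}}

```text
time_s: 10.65
position: [0.5284, -0.0337, 0.2522]
eef_rot: [3.141, 0.001, 0.802]
wrist_force: [0.1, 1.0, -3.9]
width: 0.0635
grasp_force: 60.0
```

Request:
{"method": "play_rows", "body": {
  "moves": [
    [[0, 0, 0], [0, 0, 0.6], 1],
    [[0, 0, 0], [0, 0, 0.6], 1],
    [[0, 0, 0], [0, 0, 0.6], 1],
    [[0, 0, 0], [0, 0, 0.6], 1],
    [[0, 0, 0], [0, 0, 0.6], 1]
  ]
}}

```text
time_s: 11.15
position: [0.5284, -0.0335, 0.2521]
eef_rot: [3.141, 0.001, 0.35]
wrist_force: [0.2, -0.1, -4.3]
width: 0.0639
grasp_force: 60.0
```

Request:
{"method": "play_rows", "body": {
  "moves": [
    [[0, 0, 0], [0, 0, 0.6], 1],
    [[0, 0, 0], [0, 0, 0.6], 1],
    [[0, 0, 0], [0, 0, 0.4], 1],
    [[0, 0, 0], [0, 0, 0.2], 1],
    [[0, 0, 0], [0, 0, 0], 1]
  ]
}}

```text
time_s: 11.65
position: [0.5284, -0.0336, 0.2521]
eef_rot: [3.141, 0.0, 0.084]
wrist_force: [-0.9, 0.4, -4.3]
width: 0.0636
grasp_force: 60.0
```

Request:
{"method": "play_rows", "body": {
  "moves": [
    [[0, -0.2, 0], [0, 0, 0], 1],
    [[0, -0.4, 0], [0, 0, 0], 1],
    [[0, -0.6, 0], [0, 0, 0], 1],
    [[-0.05, -0.8, 0], [0, 0, 0], 1],
    [[-0.05, -0.8, 0], [0, 0, 0], 1]
  ]
}}

```text
time_s: 12.15
position: [0.5196, 0.0371, 0.2522]
eef_rot: [-3.141, 0.0, 0.085]
wrist_force: [-0.5, 0.3, -4.8]
width: 0.0634
grasp_force: 60.0
```

Request:
{"method": "play_rows", "body": {
  "moves": [
    [[-0.05, -0.8, 0], [0, 0, 0], 1],
    [[-0.05, -0.8, 0], [0, 0, 0], 1],
    [[-0.05, -0.8, 0], [0, 0, 0], 1],
    [[-0.05, -0.8, 0], [0, 0, 0], 1],
    [[-0.05, -0.8, 0], [0, 0, 0], 1]
  ]
}}

```text
time_s: 12.65
position: [0.5048, 0.1365, 0.2522]
eef_rot: [-3.141, 0.0, 0.086]
wrist_force: [0.2, 0.3, -4.4]
width: 0.0636
grasp_force: 60.0
```

Request:
{"method": "play_rows", "body": {
  "moves": [
    [[-0.05, -0.8, 0], [0, 0, 0], 1],
    [[-0.05, -0.8, 0], [0, 0, 0], 1],
    [[-0.05, -0.8, 0], [0, 0, 0], 1],
    [[-0.05, -0.8, 0], [0, 0, 0], 1],
    [[-0.05, -0.8, 0], [0, 0, 0], 1]
  ]
}}

```text
time_s: 13.15
position: [0.49, 0.2355, 0.2522]
eef_rot: [-3.141, 0.0, 0.086]
wrist_force: [-0.1, -0.1, -4.7]
width: 0.0637
grasp_force: 60.0
```

Request:
{"method": "play_rows", "body": {
  "moves": [
    [[-0.04, -0.8, 0], [0, 0, 0], 1],
    [[0, -0.6, 0], [0, 0, 0], 1],
    [[0, -0.4, 0], [0, 0, 0], 1],
    [[0, -0.2, 0], [0, 0, 0], 1],
    [[0, 0, 0], [0, 0, 0], 1]
  ]
}}

```text
time_s: 13.65
position: [0.4854, 0.2839, 0.2521]
eef_rot: [3.141, 0.0, 0.085]
wrist_force: [-0.3, 0.2, -3.7]
width: 0.0637
grasp_force: 60.0
```

Run:
```python
from h import *
s=get_state();print({k:s[k] for k in('time_s','position','eef_rot','joint_pos','wrist_force','moment')})
a=camera('wrist')[:,:,::-1]
cv2.imwrite('pics/w4.png',a)
```

```text
{'time_s': 13.65, 'position': array([0.48535801, 0.283865  , 0.25208833]), 'eef_rot': array([3.14128069e+00, 3.73601540e-05, 8.47334975e-02]), 'joint_pos': array([-1.22016176,  0.47398439,  0.82657377,  1.84315134, -0.40903937,
        1.0038367 , -1.70921253]), 'wrist_force': array([-0.3044572 ,  0.21610899, -3.68229781]), 'moment': array([0.01242985, 0.1851748 , 0.01388916])}
```

View pics/w4.png

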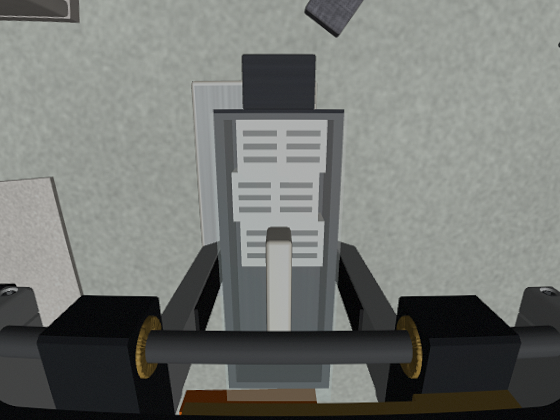

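The wrist view shows the cassettes packed at the tab end under the lid. The plate's far-left outer corner is at (192,82) and its left edge passes (203,240). Checking the plate pose from these.

Run:
```python
from h import *
A=unproj('wrist',[(192,82),(203,240),(241,81),(197,150)],.018);print(A)
for j,i in((0,1),(0,3)):
    d=A[j]-A[i];print(np.degrees(np.arctan2(d[1],d[0])))
d=A[0]-A[2];print(np.degrees(np.arctan2(d[1],d[0])))
for y in(4,4.6,5.5):
    y=np.radians(y);u=np.array([np.cos(y),np.sin(y)]);v=np.array([-u[1],u[0]])
    print(A[0,:2]-.115*u-.06*v)
```

```text
[[0.59130893 0.37224606 0.018     ]
 [0.43475676 0.35816133 0.018     ]
 [0.59565999 0.32665758 0.018     ]
 [0.52855527 0.36605556 0.018     ]]
5.140963242614152
5.633864831498758
95.45191498482541
[0.48077446 0.30437022]
[0.4814913  0.30321645]
[0.48258912 0.30150003]
```

Request:
{"method": "play_rows", "body": {
  "moves": [
    [[-0.02, -0.2, 0], [0, 0, -0.04], 1],
    [[-0.02, -0.3, 0.1], [0, 0, 0], 1],
    [[-0.02, -0.2, 0.2], [0, 0, 0], 1],
    [[0, -0.1, 0.4], [0, 0, 0], 1],
    [[0, 0, 0.5], [0, 0, 0], 1]
  ]
}}

```text
time_s: 14.2
position: [0.482, 0.3039, 0.2212]
eef_rot: [-3.142, -0.0, 0.091]
wrist_force: [-0.0, 0.2, -4.4]
width: 0.0637
grasp_force: 60.0
```

Request:
{"method": "play_rows", "body": {
  "moves": [
    [[0, 0, 0.5], [0, 0, 0], 1],
    [[0, 0, 0.5], [0, 0, 0], 1],
    [[0, 0, 0.5], [0, 0, 0], 1],
    [[0, 0, 0.5], [0, 0, 0], 1],
    [[0, 0, 0.4], [0, 0, 0], 1]
  ]
}}

```text
time_s: 14.7
position: [0.482, 0.3032, 0.1609]
eef_rot: [3.141, 0.0, 0.09]
wrist_force: [-0.1, 0.8, -4.6]
width: 0.0637
grasp_force: 60.0
```

Request:
{"method": "play_rows", "body": {
  "moves": [
    [[0, 0, 0.3], [0, 0, 0], 1],
    [[0, 0, 0.2], [0, 0, 0], 1],
    [[0, 0, 0.1], [0, 0, 0], 1],
    [[0, 0, 0.1], [0, 0, 0], 1],
    [[0, 0, 0], [0, 0, 0], 1]
  ]
}}

```text
time_s: 15.2
position: [0.4822, 0.3035, 0.1447]
eef_rot: [-3.142, -0.0, 0.09]
wrist_force: [-0.2, -0.5, -4.4]
width: 0.0633
grasp_force: 60.0
```

Request:
{"method": "play_rows", "body": {
  "moves": [
    [[0, 0, 0.1], [0, 0, 0], 1],
    [[0, 0, 0.1], [0, 0, 0], 1],
    [[0, 0, 0.1], [0, 0, 0], 1],
    [[0, 0, 0.04], [0, 0, 0], 1],
    [[0, 0, 0.04], [0, 0, 0], 1]
  ]
}}

```text
time_s: 15.7
position: [0.4821, 0.3034, 0.135]
eef_rot: [3.141, 0.0, 0.09]
wrist_force: [0.5, -0.3, -3.7]
width: 0.0638
grasp_force: 60.0
```

Request:
{"method": "play_rows", "body": {
  "moves": [
    [[0, 0, 0.03], [0, 0, 0], 1],
    [[0, 0, 0], [0, 0, 0], 1]
  ]
}}

```text
time_s: 15.9
position: [0.4821, 0.3034, 0.1343]
eef_rot: [3.141, 0.0, 0.09]
wrist_force: [-0.6, 0.5, -3.9]
width: 0.0636
grasp_force: 60.0
```

Request:
{"method": "play_rows", "body": {
  "moves": [
    [[0, 0, 0.03], [0, 0, 0], 1],
    [[0, 0, 0], [0, 0, 0], 1]
  ]
}}

```text
time_s: 16.1
position: [0.4821, 0.3034, 0.1336]
eef_rot: [3.141, 0.0, 0.09]
wrist_force: [-0.0, 0.9, -4.0]
width: 0.0634
grasp_force: 60.0
```

Request:
{"method": "play_rows", "body": {
  "moves": [
    [[0, 0, 0.03], [0, 0, 0], 1],
    [[0, 0, 0], [0, 0, 0], 1]
  ]
}}

```text
time_s: 16.3
position: [0.4822, 0.3035, 0.1331]
eef_rot: [-3.141, -0.0, 0.09]
wrist_force: [-1.4, -0.6, 0.8]
width: 0.0635
grasp_force: 60.0
```

Request:
{"method": "play_rows", "body": {
  "moves": [
    [[0, 0, 0.02], [0, 0, 0], 1],
    [[0, 0, 0], [0, 0, 0], 1]
  ]
}}

```text
time_s: 16.5
position: [0.4822, 0.3034, 0.133]
eef_rot: [-3.141, 0.0, 0.09]
wrist_force: [-5.9, -2.4, 12.3]
width: 0.0635
grasp_force: 60.0
```

Request:
{"method": "play_rows", "body": {
  "moves": [
    [[0, 0, -0.02], [0, 0, 0], 1],
    [[0, 0, 0], [0, 0, 0], 0.25],
    [[0, 0, 0], [0, 0, 0], 0],
    [[0, 0, 0], [0, 0, 0], -0.5],
    [[0, 0, 0], [0, 0, 0], -1]
  ],
  "grip_force": 20
}}

```text
time_s: 17.0
position: [0.4822, 0.3035, 0.1329]
eef_rot: [3.142, -0.0, 0.09]
wrist_force: [-0.9, 0.1, -0.2]
width: 0.0754
grasp_force: 0.0
```

Request:
{"method": "play_rows", "body": {
  "moves": [
    [[0, 0, 0], [0, 0, 0], -1],
    [[0, 0, 0], [0, 0, 0], -1],
    [[0, 0, 0], [0, 0, 0], -1]
  ]
}}

```text
time_s: 17.3
position: [0.4822, 0.3035, 0.1329]
eef_rot: [3.142, -0.0, 0.09]
wrist_force: [-0.4, -0.2, -0.4]
width: 0.0937
grasp_force: 0.0
```

Run:
```python
from h import *
s=get_state();print({k:s[k] for k in('time_s','position','eef_rot','joint_pos','wrist_force','width')})
a=camera('wrist')[:,:,::-1];b=camera('scene')[:,:,::-1]
cv2.imwrite('pics/w5.png',np.hstack([cv2.resize(a,(400,300)),cv2.resize(b[200:350,310:510],(400,300))]))
```

```text
{'time_s': 17.3, 'position': array([0.48215436, 0.30345744, 0.13290156]), 'eef_rot': array([ 3.14151044e+00, -7.14323385e-05,  9.03467802e-02]), 'joint_pos': array([-1.13918502,  0.64688321,  0.69182448,  1.89548405, -0.56361753,
        0.80308538, -1.62194758]), 'wrist_force': array([-0.44121909, -0.2168921 , -0.36245052]), 'width': 0.0936507555059378}
```

View pics/w5.png

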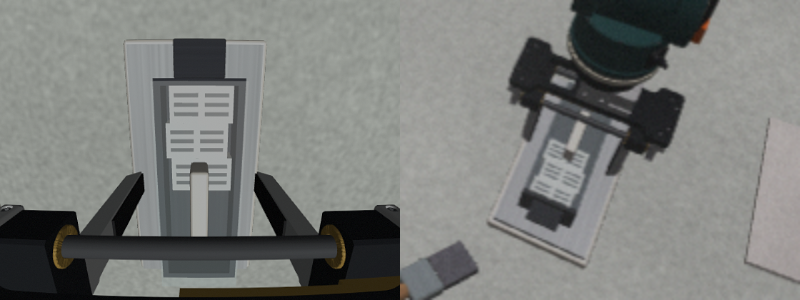

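The dish sits level on the plate (crop: plate edges at 124 and 266, dish at 153–246), with the cassettes at the tab end. Raising and taking the handle.

Request:
{"method": "play_rows", "body": {
  "moves": [
    [[0, 0, -0.3], [0, 0, 0], -1],
    [[0, 0, -0.4], [0, 0, 0], -1],
    [[0, 0, -0.3], [0, 0, 0], -1],
    [[0, 0, -0.1], [0, 0, 0], -1],
    [[0, 0, 0], [0, 0, 0], -1]
  ],
  "grip_force": 25
}}

```text
time_s: 17.9
position: [0.4822, 0.3036, 0.161]
eef_rot: [-3.141, -0.001, 0.09]
wrist_force: [-0.0, 0.6, -0.1]
width: 0.0942
grasp_force: 0.0
```

Request:
{"method": "play_rows", "body": {
  "moves": [
    [[0, 0, 0], [0, 0, 0], -0.5],
    [[0, 0, 0], [0, 0, 0], 0],
    [[0, 0, 0], [0, 0, 0], 0.3],
    [[0, 0, 0], [0, 0, 0], 0.5],
    [[0, 0, 0], [0, 0, 0], 0.6]
  ]
}}

```text
time_s: 18.4
position: [0.4821, 0.3034, 0.1603]
eef_rot: [3.141, 0.0, 0.09]
wrist_force: [-0.2, 0.3, 0.5]
width: 0.0575
grasp_force: 0.0
```

Request:
{"method": "play_rows", "body": {
  "moves": [
    [[0, 0, 0], [0, 0, 0], 0.7],
    [[0, 0, 0], [0, 0, 0], 0.8],
    [[0, 0, 0], [0, 0, 0], 0.9],
    [[0, 0, 0], [0, 0, 0], 1],
    [[0, 0, 0], [0, 0, 0], 1]
  ]
}}

```text
time_s: 18.9
position: [0.4821, 0.3034, 0.1604]
eef_rot: [3.142, -0.0, 0.09]
wrist_force: [-0.1, 0.7, -0.7]
width: 0.0171
grasp_force: 0.0
```

Request:
{"method": "play_rows", "body": {
  "moves": [
    [[0, 0, 0], [0, 0, 0], 1],
    [[0, 0, 0], [0, 0, 0], 1]
  ]
}}

```text
time_s: 19.1
position: [0.4821, 0.3034, 0.1604]
eef_rot: [3.142, 0.0, 0.09]
wrist_force: [0.2, -0.1, 0.4]
width: 0.0116
grasp_force: 25.0
```

Request:
{"method": "play_rows", "body": {
  "moves": [
    [[0, 0, -0.05], [0, 0, 0], 1],
    [[0, 0, -0.1], [0, 0, 0], 1],
    [[0, 0, -0.2], [0, 0, 0], 1],
    [[0, 0, -0.4], [0, 0, 0], 1],
    [[0, 0, -0.6], [0, 0, 0], 1]
  ]
}}

```text
time_s: 19.6
position: [0.482, 0.3033, 0.1949]
eef_rot: [3.141, 0.0, 0.09]
wrist_force: [-0.3, -0.1, -0.2]
width: 0.0116
grasp_force: 25.0
```

Request:
{"method": "play_rows", "body": {
  "moves": [
    [[0, 0, -0.8], [0, 0, 0], 1],
    [[0, 0, -0.8], [0, 0, 0], 1],
    [[0, 0, -0.6], [0, 0, 0.2], 1],
    [[0, 0, -0.4], [0, 0, 0.33], 1],
    [[0, 0, -0.2], [0, 0, 0.2], 1]
  ]
}}

```text
time_s: 20.1
position: [0.4825, 0.3035, 0.2664]
eef_rot: [-3.14, -0.001, -0.021]
wrist_force: [0.3, 0.7, -0.3]
width: 0.0118
grasp_force: 25.0
```

Request:
{"method": "play_rows", "body": {
  "moves": [
    [[0, 0.2, 0], [0, 0, 0], 1],
    [[0, 0.4, 0], [0, 0, 0], 1],
    [[0, 0.6, 0], [0, 0, 0], 1],
    [[0.1, 0.8, 0], [0, 0, 0], 1],
    [[0.1, 1, 0], [0, 0, 0], 1]
  ]
}}

```text
time_s: 20.6
position: [0.4856, 0.2264, 0.264]
eef_rot: [3.141, 0.0, -0.019]
wrist_force: [-0.0, 0.0, -1.6]
width: 0.012
grasp_force: 25.0
```

Request:
{"method": "play_rows", "body": {
  "moves": [
    [[0.1, 1, 0], [0, 0, 0], 1],
    [[0.1, 1, 0], [0, 0, 0], 1],
    [[0.1, 1, 0], [0, 0, 0], 1],
    [[0.1, 1, 0], [0, 0, 0], 1],
    [[0.1, 1, 0], [0, 0, 0], 1]
  ]
}}

```text
time_s: 21.1
position: [0.4954, 0.1004, 0.2641]
eef_rot: [-3.142, 0.0, -0.02]
wrist_force: [-1.0, -0.0, -0.7]
width: 0.0119
grasp_force: 25.0
```

Request:
{"method": "play_rows", "body": {
  "moves": [
    [[0.1, 1, 0], [0, 0, 0], 1],
    [[0.1, 1, 0], [0, 0, 0], 1],
    [[0.1, 1, 0], [0, 0, 0], 1],
    [[0.1, 1, 0], [0, 0, 0], 1],
    [[0.1, 1, 0], [0, 0, 0], 1]
  ]
}}

```text
time_s: 21.6
position: [0.5051, -0.0247, 0.2642]
eef_rot: [-3.141, 0.0, -0.02]
wrist_force: [0.7, 0.2, -0.4]
width: 0.012
grasp_force: 25.0
```

Request:
{"method": "play_rows", "body": {
  "moves": [
    [[0.1, 1, 0], [0, 0, 0], 1],
    [[0.1, 1, 0], [0, 0, 0], 1],
    [[0.1, 1, 0], [0, 0, 0], 1],
    [[0.1, 1, 0], [0, 0, 0], 1],
    [[0.1, 1, 0], [0, 0, 0], 1]
  ]
}}

```text
time_s: 22.1
position: [0.5148, -0.1498, 0.2642]
eef_rot: [-3.142, 0.0, -0.02]
wrist_force: [0.1, 0.6, -1.5]
width: 0.0119
grasp_force: 25.0
```

Request:
{"method": "play_rows", "body": {
  "moves": [
    [[0.1, 1, 0], [0, 0, 0], 1],
    [[0, 0.8, 0], [0, 0, 0], 1],
    [[0, 0.6, 0], [0, 0, 0], 1],
    [[0, 0.4, 0], [0, 0, 0], 1],
    [[0, 0.2, 0], [0, 0, 0], 1]
  ]
}}

```text
time_s: 22.6
position: [0.5161, -0.2239, 0.2642]
eef_rot: [3.141, 0.0, -0.021]
wrist_force: [0.0, -0.2, -0.5]
width: 0.0119
grasp_force: 25.0
```

Run:
```python
from h import *
s=get_state();print({k:s[k] for k in('time_s','position','eef_rot','joint_pos','wrist_force','width')})
a=camera('wrist')[:,:,::-1];b=camera('top')[:,:,::-1]
cv2.imwrite('pics/w6.png',np.hstack([cv2.resize(a,(400,300)),cv2.resize(b[135:285,110:310],(400,300))]))
```

```text
{'time_s': 22.6, 'position': array([ 0.51611025, -0.22388663,  0.26420433]), 'eef_rot': array([ 3.14142235e+00,  1.70313076e-04, -2.08992345e-02]), 'joint_pos': array([-0.33854934,  0.48640855,  0.90973628,  1.83301018, -0.44187417,
        1.03987602, -0.84589257]), 'wrist_force': array([ 0.02485687, -0.20507815, -0.51632637]), 'width': 0.01192932697063235}
```

View pics/w6.png

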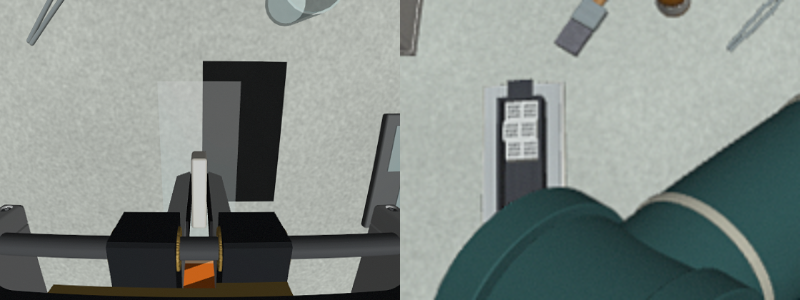

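The lid hangs level from the gripper. The open dish on the plate has its three cassettes at the tab end. The mat corners in the wrist picture are (284,87), (401,88) and (383,281).

Run:
```python
from h import *
A=unproj('wrist',[(284,87),(401,88),(383,281)],.003);print(A,(A[0]+A[2])/2,[np.linalg.norm(A[1]-A[i]) for i in(0,2)])
d=A[1]-A[2];print(np.degrees(np.arctan2(d[1],d[0])))
```

```text
[[ 0.62683319 -0.23139126  0.003     ]
 [ 0.62460997 -0.35082121  0.003     ]
 [ 0.40634054 -0.34697922  0.003     ]] [ 0.51658686 -0.28918524  0.003     ] [np.float64(0.11945063872745196), np.float64(0.21830323966146703)]
-1.0084185377084987
```

Request:
{"method": "play_rows", "body": {
  "moves": [
    [[0, 0.3, 0], [0, 0, 0], 1],
    [[0.03, 0.5, 0.1], [0, 0, 0], 1],
    [[0.03, 0.6, 0.3], [0, 0, 0], 1],
    [[0, 0.6, 0.5], [0, 0, 0], 1],
    [[0, 0.4, 0.7], [0, 0, 0], 1]
  ]
}}

```text
time_s: 23.2
position: [0.5176, -0.2832, 0.2243]
eef_rot: [3.141, -0.001, -0.019]
wrist_force: [0.9, -0.2, -1.2]
width: 0.0118
grasp_force: 25.0
```

Request:
{"method": "play_rows", "body": {
  "moves": [
    [[0, 0.2, 0.8], [0, 0, 0], 1],
    [[0, 0, 0.8], [0, 0, 0], 1],
    [[0, 0, 0.8], [0, 0, 0], 1],
    [[0, 0, 0.7], [0, 0, 0], 1],
    [[0, 0, 0.5], [0, 0, 0], 1]
  ]
}}

```text
time_s: 23.7
position: [0.5172, -0.287, 0.1329]
eef_rot: [-3.141, 0.001, -0.019]
wrist_force: [0.2, 0.1, -0.7]
width: 0.0116
grasp_force: 25.0
```

Request:
{"method": "play_rows", "body": {
  "moves": [
    [[0, 0, 0.3], [0, 0, 0], 1],
    [[0, 0, 0.2], [0, 0, 0], 1],
    [[0, 0, 0.1], [0, 0, 0], 1],
    [[0, 0, 0.05], [0, 0, 0], 1],
    [[0, 0, 0], [0, 0, 0], 1]
  ]
}}

```text
time_s: 24.2
position: [0.5175, -0.2874, 0.1183]
eef_rot: [3.141, -0.0, -0.019]
wrist_force: [-0.8, -0.4, -1.6]
width: 0.0121
grasp_force: 25.0
```

Expected contact is near 0.1114.

Request:
{"method": "play_rows", "body": {
  "moves": [
    [[0, 0.05, 0.1], [0, 0, 0], 1],
    [[0, 0, 0.06], [0, 0, 0], 1],
    [[0, 0, 0.05], [0, 0, 0], 1],
    [[0, 0, 0.03], [0, 0, 0], 1],
    [[0, 0, 0], [0, 0, 0], 1]
  ]
}}

```text
time_s: 24.7
position: [0.5172, -0.2886, 0.1119]
eef_rot: [3.142, 0.0, -0.019]
wrist_force: [1.5, 0.2, -1.2]
width: 0.0115
grasp_force: 25.0
```

Request:
{"method": "play_rows", "body": {
  "moves": [
    [[0, 0, 0.03], [0, 0, 0], 1],
    [[0, 0, 0], [0, 0, 0], 1]
  ]
}}

```text
time_s: 24.9
position: [0.5173, -0.2886, 0.1114]
eef_rot: [3.142, -0.0, -0.019]
wrist_force: [-1.7, 1.8, 3.6]
width: 0.0116
grasp_force: 25.0
```

Request:
{"method": "play_rows", "body": {
  "moves": [
    [[0, 0, 0], [0, 0, 0], 0.7],
    [[0, 0, 0], [0, 0, 0], 0.5],
    [[0, 0, 0], [0, 0, 0], 0.3],
    [[0, 0, 0], [0, 0, 0], 0.3],
    [[0, 0, 0], [0, 0, 0], 0.3]
  ]
}}

```text
time_s: 25.4
position: [0.5173, -0.2886, 0.1112]
eef_rot: [3.141, 0.0, -0.019]
wrist_force: [0.9, -0.4, -0.1]
width: 0.0326
grasp_force: 0.0
```

Request:
{"method": "play_rows", "body": {
  "moves": [
    [[0, 0, -0.1], [0, 0, 0], 0.3],
    [[0, 0, -0.3], [0, 0, 0], 0.3],
    [[0, 0, -0.5], [0, 0, 0], 0.3],
    [[0, 0, -1], [0, 0, 0], 0.3],
    [[0, 0, -1], [0, 0, 0], 0.3]
  ]
}}

```text
time_s: 25.9
position: [0.5171, -0.2888, 0.1854]
eef_rot: [3.141, 0.0, -0.02]
wrist_force: [-0.5, 0.7, 0.8]
width: 0.0331
grasp_force: 0.0
```

Request:
{"method": "play_rows", "body": {
  "moves": [
    [[0, 0, -1], [0, 0, 0], 0.3],
    [[0, 0, -1], [0, 0, 0], 0.3],
    [[-0.5, 0, -1], [0, 0, 0], 0.3],
    [[-0.5, 0, -0.5], [0, 0, 0], 0.3],
    [[0, 0, 0], [0, 0, 0], 0.3]
  ]
}}

```text
time_s: 26.4
position: [0.4915, -0.2889, 0.2737]
eef_rot: [3.141, -0.003, -0.021]
wrist_force: [0.7, -0.7, 0.0]
width: 0.0324
grasp_force: 0.0
```

Run:
```python
from h import *
s=get_state();print({k:s[k] for k in('time_s','position','wrist_force','width')})
a=camera('wrist')[:,:,::-1];b=camera('scene')[:,:,::-1]
cv2.imwrite('pics/w7.png',np.hstack([cv2.resize(a,(400,300)),cv2.resize(b[120:345,140:440],(400,300))]))
```

```text
{'time_s': 26.4, 'position': array([ 0.49153435, -0.28886091,  0.27371935]), 'wrist_force': array([ 0.68397617, -0.69664022,  0.02496   ]), 'width': 0.032422814927533586}
```

View pics/w7.png

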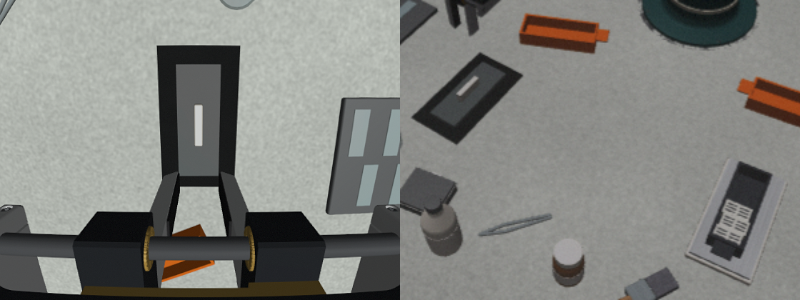

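The lid lies flat, handle up, on the mat (crop: mat x 157–240, lid x 177–221, y 64–177). The open dish is on the plate with its cassettes at the tab end. One numeric check of the centring before I hand in.

Run:
```python
from h import *
f=lambda P:np.array(P)*1.4
L=unproj('wrist',f([(177,64.5),(221,64.5),(219,177),(179,177)]),.011);M=unproj('wrist',f([(157,45.5),(240,45.5)]),.003)
print(L,L.mean(0),M)
b=camera('top')
cv2.imwrite('pics/t9.png',cv2.resize(b[165:265,140:205,::-1],None,fx=6,fy=6,interpolation=cv2.INTER_CUBIC))
```

```text
[[ 0.60064902 -0.25936385  0.011     ]
 [ 0.59951259 -0.32171312  0.011     ]
 [ 0.42814529 -0.31963637  0.011     ]
 [ 0.42934585 -0.25521699  0.011     ]] [ 0.51441319 -0.28898258  0.011     ] [[ 0.62794505 -0.23111397  0.003     ]
 [ 0.62578029 -0.34953768  0.003     ]]
```

View pics/t9.png

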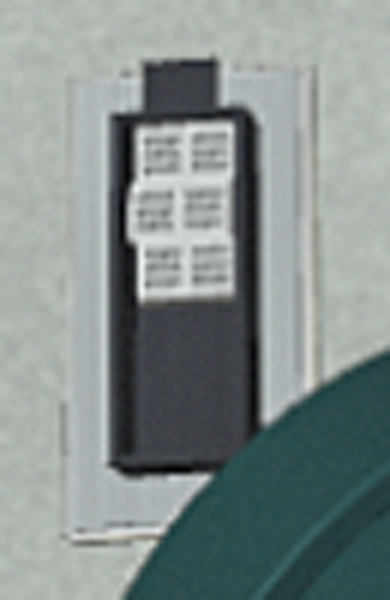

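The lid is centred on the mat to within about 3 mm. In the last crop the dish is central on the plate, with the cassettes packed at the tab end (185,210). Handing in.

```bash
python3 -c "
from bench import *
print(close_job())"
```

```text
the job is handed in; nothing more can be done
None
```

I handed the job in at about 26 s: the dish is level on the middle of the cold plate with its three cassettes against the tab end, and the lid lies handle up on the middle of the mat, about 3 mm off centre; the judge's result was not shown.

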